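Sweep the jig clean and stack a driver module in it

TASK

First hold the scraper block and sweep the three loose steel offcuts out of the jig's pocket, right off the jig plate onto the bench, without touching them with the gripper, and stand the scraper upright on the bench clear of the jig. Then stack the module in the pocket between the four corner angles, one part at a time and right way up: the finned heat sink flat on the pocket floor, the spacer frame on it, the driver unit with its circuit board upwards on top, each fully down and square; lower the parts, do not drop them. Leave the soldering iron, the tin and the old circuit board where they are.

Things in the scene. Friction and masses are not known exactly. Their poses are not given: they have to be found in the camera images.
- jig: fixed assembly jig, may stand turned: aluminium plate 180 (x) x 140 (y) x 12 mm thick with a pocket 136 (x) x 60 (y) mm centred on it between four dark corner angles, 8 mm thick, 74 mm high over the plate plus flared lips to 85 mm. Open between them: 92 mm of each long side, 28 mm of each short side. Pocket floor = plate top. Origin: centre of the plate's underside, on the bench; z up
- heatsink: finned bare-aluminium heat sink 130 (x) x 56 (y) x 40 mm high: 10 mm base with seven fins 30 mm high running along x, the outer faces of the end fins flush with the base. Lies on the bench with the fins up. Origin: centre of the underside, z up. The two ends are alike
- spacer: grey plastic spacer frame, 130 (x) x 56 (y) x 24 mm high, open in the middle, walls 9 to 12 mm. Lies flat. Origin: centre of the underside, z up. The two ends are alike
- driver: driver unit: black tray 130 (x) x 56 (y) x 20 mm high with a green circuit board on it that carries a coil and capacitors up to 40 mm above the underside (within 45 mm wide, all inside the tray's outline). Stands with the components up. Origin: centre of the underside, z up. Either end may point either way
- scraper: scraper block standing upright: rubber foot 76 (x) x 28 (y) x 14 mm high, with an upright wooden grip 52 (x) x 22 (y) mm above it up to 78 mm above the underside. Origin: centre of the foot's underside, z up; it sweeps along its y
- iron: soldering iron in a stand, heavy black base 70 (x) x 100 (y) mm, the iron leans over it towards -y, up to about 140 mm high and 135 mm from the origin in -y; bystander, beside a fixed black power supply 175 mm high that stands beyond x = 0.78 m. Origin: centre of the base's underside
- tin: round metal solder tin, 68 mm across, 31 mm high; bystander. Origin: centre of the underside
- oldboard: old green circuit board with a small heat sink, 140 (x) x 100 (y) mm, 26 mm high; bystander. Origin: centre of the underside
- chip0: loose steel offcut 20 x 14 x 9 mm, at the start on the jig's pocket floor, within 33 mm of the middle along the jig's x and y. Origin: centre of its underside
- chip1: loose steel offcut 20 x 14 x 9 mm, at the start on the jig's pocket floor, within 33 mm of the middle along the jig's x and y. Origin: centre of its underside
- chip2: loose steel offcut 20 x 14 x 9 mm, at the start on the jig's pocket floor, within 33 mm of the middle along the jig's x and y. Origin: centre of its underside
There are look-alikes about, which are no part of the job. There is more than one size of the scraper; the one meant has the size given above.

How it is judged:
By the outcome, as a careful person would: the job done as asked, in the order asked, and still so for the second after the job is handed in, with the robot touching nothing.
It also fails if it takes over 72 s, if anything falls off the work surface, if the arm or the gripper's body presses on something with over 40 N, if the wrist force passes 120 N, or if a joint passes its speed limit or range.

ROBOT

A 6-joint arm with a two-finger parallel gripper is mounted at the origin on the work surface. World frame = base frame: x ahead of the robot, y to its left, z up, the work surface at z = 0. Lengths are in m, angles in degrees, forces in N, time in s.
With the tool pointing down it reaches from about 0.3 to 0.875 m from the base axis. Payload 6.4 kg.
Tool frame: the origin (TCP) lies at the very end of the fingers, on their centre line; the grasp point (between the pads) lies 19 mm behind it; x points along the fingers, z is the direction in which the jaws open and shut, and the axes are right-handed (so a half turn about x gives the same grasp; the last joint's range is limited). The gripper opens to 88 mm and grips with 3 to 60 N. Pads are 18 mm wide; open, the fingers measure 123 mm over their backs; the gripper's body (75 mm by 187 mm) begins 45 mm behind the grasp point.
Start: joints at [63.409, 10.359, 92.074, -0, 77.567, -11.82], TCP at [0.147, 0.556, 0.239] pointing down, gripper open.
Joint ranges: [-171.53, 171.53], [-51.25, 118.39], [17.06, 147.69], [-65.23, 245.23], [0, 150.52], [-178.68, 178.68]. Speed limits (degrees/s): [147.25, 147.25, 172.46, 180, 180, 180].

INTERFACE

Orientations are given as a 3x3 rotation matrix whose columns are the frame's x, y, z axes.
In Python, from cell import readout, camera, calibration, order, look_for, trace gives the robot as it stands.
- The arm moves only by the tool apply_moves, never from a script. Its argument "motion" is a list that holds one entry, the list of rows, each a list of 7 numbers: the closure, from 0 (fully open) to 1 (shut), then the shift along the tool's x, y, z in m, then the turn, a rotation vector about the tool's x, y, z in rad. In form: [[[jaw, x, y, z, wx, wy, wz], ...]]. A call has 1 to 10 rows; each row is the pose to reach, as a shift and turn from the pose commanded when the call began, along the tool's axes at that moment; what a row does not reach only later rows make up. A row lasts 1/10 s, in which the tool goes at most 50 mm and 8.59 degrees, less where a joint would pass 70% of its speed; a pose out of reach is approached as far as the arm can. A call with a gripper value outside its range is refused whole. The fingers move at their own pace and stop on an object; "squeeze" is the grip in N (left out, the last holds). Time passes only in rows, so rows that repeat a pose let the fingers close. It gives the time, the measured TCP pose, the force and the opening at its end, in the units of the state.
- readout.observe(): the state, without advancing time (a new reading comes with each control period).
- camera(name): name is "scene" or "top" or "wrist"; returns the picture (400x640x3 uint8, red, green, blue); there is no depth.
- calibration(name): a dict with "fx", "fy", "cx", "cy" (pixels), "world_from_camera" (4x4, takes a point from camera to world coordinates). Camera axes: x right, y up, looking along -z (the intrinsics and any distortion apply to the point x, -y, -z); pixel columns grow to the right and rows downward; lengths in m; the calibration is good to about 2 mm. The wrist camera is an equidistant fisheye: a pixel r from the principal point sees the ray r / f radians off the axis. A picture is of the moment at which its call begins: read the wrist's pose just before it. calibration takes no time and is no camera call; for the wrist camera it gives the pose at the moment of the call.
- order.job_done(): hands the job in, once; it reports no verdict.
Trained networks look in the newest picture that a camera, given by its name, has taken for a name from the list of things; names that differ only in an ending like _2 or _b are one class to them, and where a whole thing is asked for, a point or a joint stands for the part that bears it (a point fixed in the world has none). Each returns a list of dicts, best first, with "confidence" (0 to 1); they miss things now and then, are a little off and sometimes report something else, mostly with a low value. They report only what shows in the picture. A call takes as long as a camera call. They do not tell look-alikes from the thing itself.
- look_for(target, camera): "xyz" ([x, y, z] in m, in world coordinates, good to about 4 mm: the middle of the surface that is visible of it).
- trace(target, camera): "mask" (400x640 bool, what is visible of it).
The state is a dict: "time_s": time; "joints": joint angles; "joint_vel": joint speeds; "tau": joint torques, N m; "position": TCP position; "tool_rot": TCP orientation; "contact_force": force on the tool from outside, world axes, zero at the start; "ft_torque": the same for the moment, N m; "gripper_width": finger opening in m.
Only numpy, scipy, OpenCV 4.12 (cv2) and the standard library are available. Lean on these libraries where they do the work, as an engineer would, in place of code of your own. Each camera call takes 0.05 s, during which the arm holds its last target. There are 200 camera calls.

## Working session

There is one attempt and no reset: what is moved stays moved. The work goes in short steps, Python scripts to look and compute and a tool call to move; the robot and the scene stay as the last step left them, time stands still between calls to the robot, and variables do not carry over. Pictures are saved under pics/ and viewed, about 8 in all and at most 12, crops included, and the job is handed in when it is done.

Besides the shell and the picture viewer there is one more tool, called after "Call:" in YAML: its name, and indented under it one key for each argument. apply_moves: Moves the arm, as the interface text tells. Its arguments: {"type":"object","properties":{"motion":{"type":"array"},"squeeze":{"type":"number"}},"required":["motion"]}

```bash
mkdir -p pics; ls; cat > h.py <<'E'
import numpy as np, cv2
from cell import readout, camera, calibration, order, look_for, trace
def save(im,fn): cv2.imwrite('pics/'+fn,im[:,:,::-1])
def ray(name,uv,c=None):
    c=c or calibration(name); T=np.array(c['world_from_camera']); 
    d=np.array([(uv[0]-c['cx'])/c['fx'],(uv[1]-c['cy'])/c['fy']])
    if name=='wrist':
        r=np.hypot(*d); s=np.sin(r)/r if r>1e-9 else 1; v=np.array([d[0]*s,-d[1]*s,-np.cos(r)])
    else: v=np.array([d[0],-d[1],-1])
    v=T[:3,:3]@v; return T[:3,3],v/np.linalg.norm(v)
def atz(name,uv,z,c=None):
    o,v=ray(name,uv,c); return o+v*(z-o[2])/v[2]
def proj(name,p,c=None):
    c=c or calibration(name); T=np.array(c['world_from_camera']); q=T[:3,:3].T@(np.array(p)-T[:3,3])
    x,y,z=q[0],-q[1],-q[2]
    if name=='wrist':
        a=np.arctan2(np.hypot(x,y),z); n=np.hypot(x,y); return np.array([c['cx']+c['fx']*a*x/n,c['cy']+c['fy']*a*y/n])
    return np.array([c['cx']+c['fx']*x/z,c['cy']+c['fy']*y/z])
E
python3 - <<'E'
from h import *
s=readout.observe(); print(s)
for n in ['scene','top']:
    im=camera(n); save(im,n+'0.png'); c=calibration(n); print(n,{k:np.round(v,3).tolist() for k,v in c.items() if k!='name'})
    for t in ['jig','heatsink','spacer','driver','scraper','iron','tin','oldboard','chip0','chip1','chip2']:
        print(t,[(np.round(d['xyz'],3).tolist(),round(d['confidence'],2)) for d in look_for(t,n)[:5]])
E
```

```text
pics
{'time_s': 0.0, 'joints': array([ 6.34077236e+01,  1.04024175e+01,  9.21308465e+01,  9.94308570e-04,
        7.75667104e+01, -1.18192830e+01]), 'joint_vel': array([ 0.07565948, -0.03767425,  0.02589754, -0.11471076, -0.02356675,
       -0.02197107]), 'tau': array([-1.12340618e-03, -4.33861148e+01, -3.41849113e+01,  7.01867673e-02,
        3.84134415e-02, -1.13699296e-04]), 'position': array([0.14634771, 0.55551859, 0.23781182]), 'tool_rot': array([[-7.96230249e-04, -9.66942581e-01,  2.54992961e-01],
       [-1.55271199e-03,  2.54993930e-01,  9.66941407e-01],
       [-9.99998478e-01,  3.73977370e-04, -1.70441722e-03]]), 'contact_force': array([-0.62398554, -0.46687298, -0.29140991]), 'ft_torque': array([0.01629573, 0.01728955, 0.00524653]), 'gripper_width': 0.08811109443098498}
scene {'fx': 502.74, 'fy': 502.74, 'cx': 313.131, 'cy': 201.488, 'world_from_camera': [[0.656, -0.587, 0.474, 1.151], [0.755, 0.514, -0.408, -0.569], [-0.004, 0.626, 0.78, 1.043], [0.0, 0.0, 0.0, 1.0]]}
jig [([0.568, -0.0, 0.007], 0.7)]
heatsink [([0.442, -0.271, 0.034], 0.86)]
spacer [([0.608, -0.281, 0.0
[... 655 characters left out ...]
101, 0.995, 1.021], [0.0, 0.0, 0.0, 1.0]]}
jig [([0.563, 0.017, 0.014], 0.62)]
heatsink [([0.432, -0.261, 0.04], 0.59), ([0.512, -0.487, 0.004], 0.47)]
spacer [([0.607, -0.278, 0.027], 0.68), ([0.564, 0.019, 0.015], 0.27)]
driver [([0.594, 0.282, 0.02], 0.89)]
scraper [([0.396, 0.276, 0.05], 0.76), ([0.453, 0.188, 0.058], 0.73), ([0.443, 0.371, 0.051], 0.7)]
iron [([0.734, 0.134, 0.072], 0.88), ([0.539, 0.0, 0.019], 0.5)]
tin [([0.73, -0.231, 0.032], 0.89)]
oldboard [([0.51, -0.485, 0.002], 0.75)]
chip0 [([0.542, 0.0, 0.02], 0.56), ([0.565, 0.031, 0.022], 0.45)]
chip1 [([0.542, 0.0, 0.02], 0.56), ([0.565, 0.031, 0.022], 0.45)]
chip2 [([0.542, 0.0, 0.02], 0.56), ([0.565, 0.031, 0.022], 0.45)]
```

View pictures.

View pics/top0.png

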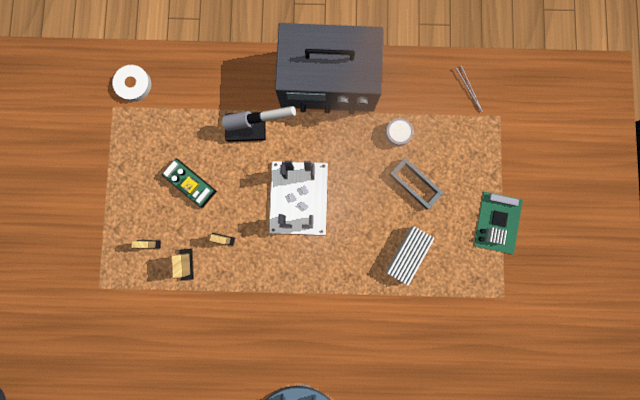

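View pics/scene0.png

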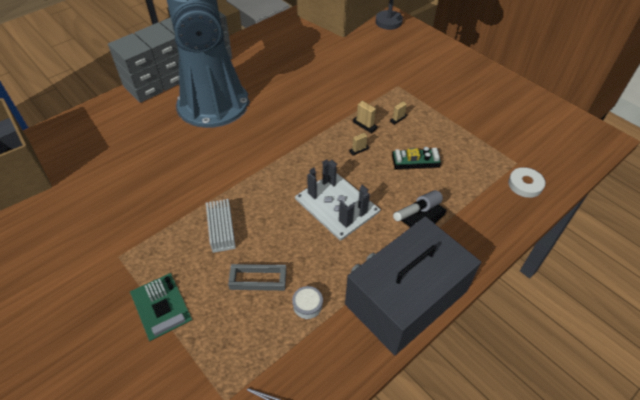

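```bash
cat >> h.py <<'E'
import json
def cmd(): 
    try: return json.load(open('cmd.json'))
    except Exception: return [0.147,0.556,0.239,75.229]
def rows(*tg,save=True):
    """targets (x,y,z,yaw) in world -> tool-frame shifts/turns from the commanded pose; stores the last as commanded"""
    p=cmd(); a=np.radians(p[3]); c,s=np.cos(a),np.sin(a)
    for t in tg:
        D=np.array(t[:3])-p[:3]; w=np.round(-np.radians(t[3]-p[3]),3)
        q=np.round([-D[2],-s*D[0]+c*D[1],c*D[0]+s*D[1]],4)
        print('row',q.tolist(),'wx',w,'| dist %.3f -> n %.1f, rot n %.1f'%(np.linalg.norm(D),np.linalg.norm(D)/.05,abs(w)/.15))
    n=[p[0]-s*q[1]+c*q[2],p[1]+c*q[1]+s*q[2],p[2]-q[0],p[3]-np.degrees(w)]
    if save: json.dump([float(v) for v in n],open('cmd.json','w'))
def st():
    s=readout.observe(); R=s['tool_rot']; print('t %.2f'%s['time_s'],'pos',np.round(s['position'],4),'yaw %.2f'%np.degrees(np.arctan2(R[1,2],R[0,2])),'tilt',np.round(R[:2,0],4),'F',np.round(s['contact_force'],1),'w %.4f'%s['gripper_width'],'j',np.round(s['joints'],1),'cmd',np.round(cmd(),4)); return s
E
python3 - <<'E'
from h import *
s=st(); c=calibration('wrist'); T=np.array(c['world_from_camera']); R=s['tool_rot']
print({k:c[k] for k in ('fx','cx','cy')}, 'cam in tool',np.round(R.T@(T[:3,3]-s['position']),4)); print(np.round(R.T@T[:3,:3],3))
rows((0.42,0.26,0.36,75.229))
E
```

```text
t 1.20 pos [0.1466 0.556  0.2387] yaw 75.23 tilt [ 0. -0.] F [-0.1  0.2  0.1] w 0.0885 j [ 63.4  10.4  92.1  -0.   77.6 -11.8] cmd [ 0.147  0.556  0.239 75.229]
{'fx': 309.70691628693146, 'cx': 316.5798904733534, 'cy': 199.65766930059542} cam in tool [-0.1453  0.0701  0.0005]
[[ 0.001  0.281 -0.96 ]
 [-0.     0.96   0.281]
 [ 1.     0.     0.001]]
row [-0.121, -0.3394, -0.2166] wx -0.0 | dist 0.420 -> n 8.4, rot n 0.0
```

Call:
apply_moves:
  motion:
    - [[0,-0.121,-0.3394,-0.2166,0,0,0],[0,-0.121,-0.3394,-0.2166,0,0,0],[0,-0.121,-0.3394,-0.2166,0,0,0],[0,-0.121,-0.3394,-0.2166,0,0,0],[0,-0.121,-0.3394,-0.2166,0,0,0],[0,-0.121,-0.3394,-0.2166,0,0,0],[0,-0.121,-0.3394,-0.2166,0,0,0],[0,-0.121,-0.3394,-0.2166,0,0,0],[0,-0.121,-0.3394,-0.2166,0,0,0],[0,-0.121,-0.3394,-0.2166,0,0,0]]

```text
time_s: 2.2
position: [0.4216, 0.2581, 0.3607]
tool_rot: [[0.002, -0.966, 0.259], [0.0, 0.259, 0.966], [-1.0, -0.002, 0.001]]
contact_force: [0.2, 0.0, -0.1]
gripper_width: 0.088
```

```bash
python3 - <<'E'
from h import *
st(); c=calibration('wrist'); im=camera('wrist'); np.save('c1.npy',c,allow_pickle=True); save(im,'w1.png')
for d in look_for('scraper','wrist'): print(np.round(d['xyz'],3),d['confidence'],proj('wrist',d['xyz'],c).round())
E
```

```text
t 2.20 pos [0.4216 0.2581 0.3607] yaw 74.98 tilt [0.0021 0.0001] F [ 0.2  0.  -0.1] w 0.0880 j [ 17.7  -4.7  93.9  -0.   90.7 -57.3] cmd [ 0.42   0.26   0.36  75.229]
[0.437 0.379 0.048] 0.86 [396. 148.]
[0.389 0.285 0.079] 0.72 [329. 134.]
[0.452 0.202 0.042] 0.69 [287. 186.]
```

View pics/w1.png

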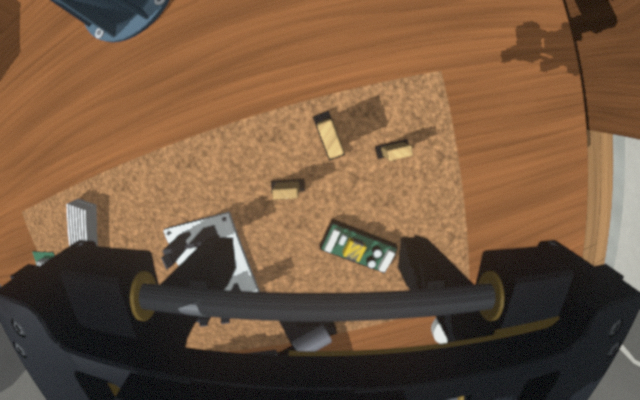

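```bash
python3 - <<'E'
from h import *
a=cv2.imread('pics/top0.png')[225:290,120:245]; b=cv2.imread('pics/w1.png')[100:215,260:425]
A=cv2.resize(a,(780,406),interpolation=cv2.INTER_CUBIC)[:,:]; B=cv2.resize(b,(780,544),interpolation=cv2.INTER_CUBIC)
cv2.imwrite('pics/crop1.png',cv2.resize(np.vstack([A,B]),(492,600)))
E
```

```text
(no output)
```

View pics/crop1.png

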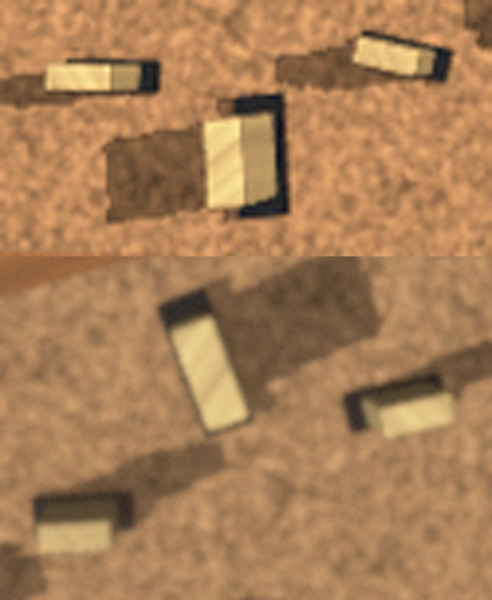

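```bash
python3 - <<'E'
from h import *
c=np.load('c1.npy',allow_pickle=True).item()
W=[(172,330),(213,316),(250,412),(207,432)]; t=[(205,122),(241,120),(246,208),(210,209)]
for n,P,cc in (('wrist',[(260+x/2.98,100+(y-256)/2.99) for x,y in W],c),('top',[(120+x/3.936,225+y/3.94) for x,y in t],None)):
    Q=np.array([atz(n,p,0.078,cc)[:2] for p in P]); print(n,Q.round(3).tolist(),'mid',Q.mean(0).round(4),[np.linalg.norm(Q[i]-Q[i-1]).round(3) for i in range(4)],'yaw',np.degrees(np.arctan2(*(Q[[0,1]].mean(0)-Q[[2,3]].mean(0))[::-1])))
# triangulate mid
m=lambda P:np.mean(P,0)
o1,v1=ray('wrist',m([(260+x/2.98,100+(y-256)/2.99) for x,y in W]),c);o2,v2=ray('top',m([(120+x/3.936,225+y/3.94) for x,y in t]))
s=np.linalg.lstsq(np.c_[v1,-v2],o2-o1,rcond=None)[0];print('tri',o1+s[0]*v1,o2+s[1]*v2)
rows((0.53,0.0,0.38,90),save=False)
E
```

```text
wrist [[0.373, 0.273], [0.371, 0.293], [0.419, 0.299], [0.423, 0.277]] mid [0.3967 0.2854] [np.float64(0.05), np.float64(0.02), np.float64(0.048), np.float64(0.022)] yaw -174.7655475797134
top [[0.417, 0.294], [0.418, 0.274], [0.368, 0.268], [0.367, 0.289]] mid [0.3926 0.281 ] [np.float64(0.05), np.float64(0.021), np.float64(0.051), np.float64(0.021)] yaw 6.677711458427047
tri [0.39698218 0.28541538 0.07380646] [0.39209868 0.28267013 0.07326274]
row [-0.02, -0.1727, -0.2234] wx -0.258 | dist 0.283 -> n 5.7, rot n 1.7
```

Call:
apply_moves:
  motion:
    - [[0,-0.02,-0.1727,-0.2234,-0.258,0,0],[0,-0.02,-0.1727,-0.2234,-0.258,0,0],[0,-0.02,-0.1727,-0.2234,-0.258,0,0],[0,-0.02,-0.1727,-0.2234,-0.258,0,0],[0,-0.02,-0.1727,-0.2234,-0.258,0,0],[0,-0.02,-0.1727,-0.2234,-0.258,0,0],[0,-0.02,-0.1727,-0.2234,-0.258,0,0],[0,-0.02,-0.1727,-0.2234,-0.258,0,0]]

```text
time_s: 3.1
position: [0.5292, 0.001, 0.3789]
tool_rot: [[-0.002, -1.0, -0.0], [0.001, -0.0, 1.0], [-1.0, 0.002, 0.001]]
contact_force: [-0.1, 0.8, 0.1]
gripper_width: 0.088
```

```bash
python3 - <<'E'
from h import *
rows((0.53,0.0,0.38,90)); st(); c=calibration('wrist'); im=camera('wrist'); np.save('c2.npy',c,allow_pickle=True); save(im,'w2.png'); st()
for t in('jig','chip0'):
  for d in look_for(t,'wrist'): print(t,np.round(d['xyz'],3),d['confidence'],proj('wrist',d['xyz'],c).round())
cv2.imwrite('pics/w2c.png',cv2.resize(im[60:290,180:460,::-1],(728,598),interpolation=cv2.INTER_CUBIC))
E
```

```text
row [-0.02, -0.1727, -0.2234] wx -0.258 | dist 0.283 -> n 5.7, rot n 1.7
t 3.10 pos [0.5292 0.001  0.3789] yaw 90.01 tilt [-0.0017  0.0011] F [-0.1  0.8  0.1] w 0.0880 j [ -12.8   -0.2   87.5    0.    92.8 -102.8] cmd [ 0.53   -0.      0.38   90.0113]
t 3.15 pos [0.529  0.0017 0.3791] yaw 90.09 tilt [-0.0013  0.001 ] F [ 0.   0.7 -0.1] w 0.0880 j [ -12.7   -0.2   87.5    0.    92.8 -102.8] cmd [ 0.53   -0.      0.38   90.0113]
jig [0.564 0.016 0.014] 0.88 [325. 174.]
chip0 [0.541 0.003 0.022] 0.64 [318. 162.]
chip0 [0.564 0.029 0.019] 0.49 [333. 175.]
chip0 [0.584 0.004 0.022] 0.42 [319. 187.]
```

View pics/w2c.png

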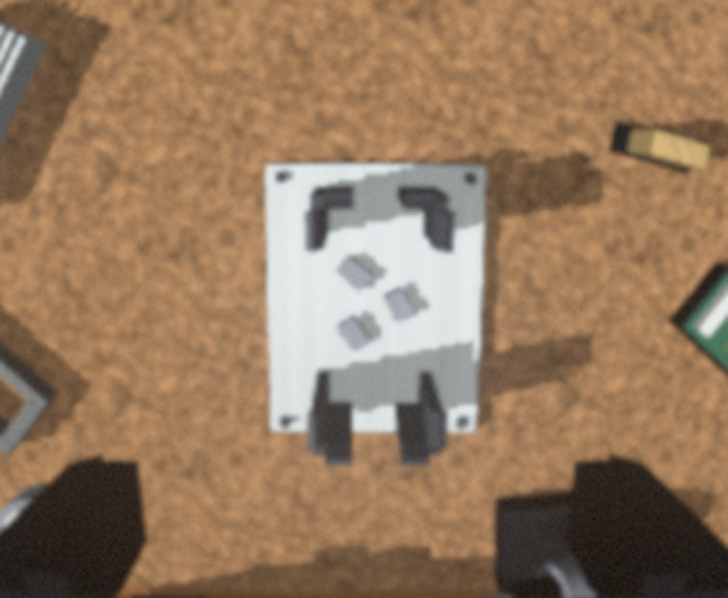

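```bash
cat >> h.py <<'E'
from scipy.optimize import least_squares
from scipy.ndimage import map_coordinates, gaussian_filter
def fitrect(name,im,c,pose,L,W,z,rad=6,sides='xXyY',lo=.9):
    """fit (x,y,yaw deg) of an LxW rectangle at height z to the image edges near pose"""
    g=gaussian_filter(im.astype(float).mean(2),0.7); pose=np.array(pose,float)
    for it in range(4):
        x,y,a=pose; a=np.radians(a); C=np.array([[np.cos(a),-np.sin(a)],[np.sin(a),np.cos(a)]]); k=np.linspace(-lo/2,lo/2,25); pts=[]
        for sd,n,cen,tan in (('x',(-1,0),(-L/2,0),(0,W)),('X',(1,0),(L/2,0),(0,W)),('y',(0,-1),(0,-W/2),(L,0)),('Y',(0,1),(0,W/2),(L,0))):
            if sd not in sides: continue
            for t in k:
                l=np.array(cen)+t*np.array(tan); d=np.arange(-rad,rad+.01,.25)/1000
                w=np.array([x,y])+(C@(l[:,None]+np.array(n)[:,None]*d)).T
                uv=np.array([proj(name,[*q,z],c) for q in w]); v=map_coordinates(g,[uv[:,1],uv[:,0]],order=1)
                gr=abs(np.gradient(v)); j=gr[2:-2].argmax()+2
                if gr[j]>2: pts.append((n,l,d[j],sd))
        n=np.array([p[0] for p in pts]);l=np.array([p[1] for p in pts]);d=np.array([p[2] for p in pts])
        f=lambda q:((n*(q[:2]+q[2]*np.c_[-l[:,1],l[:,0]])).sum(1)-d)*1e3
        r=least_squares(f,[0,0,0],loss='soft_l1',f_scale=.7); pose[:2]+=C@r.x[:2]; pose[2]+=np.degrees(r.x[2]); rad=max(3,rad*.75)
    res=f(r.x); print(name,'pose',pose[:2].round(4),'yaw %.2f'%pose[2],'n',len(pts),'side resid mm',{s:round(float(np.median(res[[p[3]==s for p in pts]])),2) for s in sides},'mad %.2f'%np.median(abs(res))); return pose
E
python3 - <<'E'
from h import *
c=np.load('c2.npy',allow_pickle=True).item(); im=cv2.imread('pics/w2.png'); 
P=np.array([atz('wrist',(180+x/2.6,60+y/2.6),.012,c)[:2] for x,y in((265,165),(486,165),(475,432),(271,432))]); print(P.round(4),P.mean(0))
v=P[[2,3]].mean(0)-P[[0,1]].mean(0); p0=(*P.mean(0),np.degrees(np.arctan2(v[1],v[0]))); print(p0)
fitrect('wrist',im,c,p0,.18,.14,.012)
t=cv2.imread('pics/top0.png'); fitrect('top',t,calibration('top'),p0,.18,.14,.012,rad=8)
s=cv2.imread('pics/scene0.png'); fitrect('scene',s,calibration('scene'),p0,.18,.14,.012,rad=8)
for uv in((180+358/2.6,60+272/2.6),(180+404/2.6,60+303/2.6),(180+356/2.6,60+332/2.6)): print('chip',atz('wrist',uv,.021,c).round(3))
E
```

```text
[[ 0.478  -0.0562]
 [ 0.4775  0.084 ]
 [ 0.6579  0.0831]
 [ 0.6577 -0.0567]] [0.56775631 0.01357327]
(np.float64(0.5677563089391596), np.float64(0.013573272664250994), np.float64(-0.22344819220865977))
wrist pose [0.5669 0.013 ] yaw -0.28 n 87 side resid mm {'x': 0.44, 'X': 1.03, 'y': 0.24, 'Y': 0.31} mad 0.54
top pose [0.5654 0.0119] yaw -0.54 n 97 side resid mm {'x': -0.19, 'X': -0.46, 'y': 0.07, 'Y': 0.13} mad 0.85
scene pose [0.5676 0.0118] yaw -0.46 n 52 side resid mm {'x': -0.46, 'X': -0.12, 'y': -0.97, 'Y': -2.63} mad 0.79
chip [0.546 0.003 0.021]
chip [0.566 0.032 0.021]
chip [0.585 0.001 0.021]
```

```bash
python3 - <<'E'
from h import *
rows((0.396,0.284,0.12,96),(0.396,0.284,0.04,96),save=False)
rows((0.396,0.284,0.12,96))
print('then');rows((0.396,0.284,0.04,96),(0.396,0.284,0.06,96),(0.396,0.284,0.14,96))
E
```

```text
row [0.26, 0.1339, 0.284] wx -0.105 | dist 0.408 -> n 8.2, rot n 0.7
row [0.34, 0.1339, 0.284] wx -0.105 | dist 0.463 -> n 9.3, rot n 0.7
row [0.26, 0.1339, 0.284] wx -0.105 | dist 0.408 -> n 8.2, rot n 0.7
then
row [0.08, 0.0, 0.0001] wx 0.0 | dist 0.080 -> n 1.6, rot n 0.0
row [0.06, 0.0, 0.0001] wx 0.0 | dist 0.060 -> n 1.2, rot n 0.0
row [-0.02, 0.0, 0.0001] wx 0.0 | dist 0.020 -> n 0.4, rot n 0.0
```

Call:
apply_moves:
  motion:
    - [[0,0.26,0.1339,0.284,-0.105,0,0],[0,0.26,0.1339,0.284,-0.105,0,0],[0,0.26,0.1339,0.284,-0.105,0,0],[0,0.26,0.1339,0.284,-0.105,0,0],[0,0.26,0.1339,0.284,-0.105,0,0],[0,0.26,0.1339,0.284,-0.105,0,0],[0,0.26,0.1339,0.284,-0.105,0,0],[0,0.26,0.1339,0.284,-0.105,0,0],[0,0.26,0.1339,0.284,-0.105,0,0],[0,0.26,0.1339,0.284,-0.105,0,0]]

```text
time_s: 4.25
position: [0.3933, 0.2854, 0.1188]
tool_rot: [[-0.002, -0.994, -0.11], [-0.001, -0.11, 0.994], [-1.0, 0.002, -0.001]]
contact_force: [0.2, 0.2, 0.4]
gripper_width: 0.088
```

Call:
apply_moves:
  motion:
    - [[0,0.04,0,0,0,0,0],[0,0.08,0,0,0,0,0],[0,0.08,0,0,0,0,0],[1,0.08,0,0,0,0,0],[1,0.08,0,0,0,0,0],[1,0.08,0,0,0,0,0],[1,0.08,0,0,0,0,0],[1,0.08,0,0,0,0,0],[1,0.08,0,0,0,0,0],[1,0.08,0,0,0,0,0]]
  squeeze: 40

```text
time_s: 5.25
position: [0.3957, 0.284, 0.0399]
tool_rot: [[0.0, -0.994, -0.105], [0.0, -0.105, 0.994], [-1.0, -0.0, 0.0]]
contact_force: [0.0, 0.3, -0.1]
gripper_width: 0.0342
```

```bash
python3 - <<'E'
from h import *
json.dump([0.396,0.284,0.04,96.03],open('cmd.json','w')); st()
jx,jy,ja=.5668,.0127,-.4
a=np.radians(ja); J=lambda x,y:(jx+np.cos(a)*x-np.sin(a)*y, jy+np.sin(a)*x+np.cos(a)*y)
z=.054; 
rows((0.396,0.284,.17,96.03),(*J(0,.058),.17,89.6),(*J(0,.058),z,89.6))
rows((*J(0,-.085),z,89.6))
E
```

```text
t 5.25 pos [0.3957 0.284  0.0399] yaw 96.03 tilt [0.0002 0.0001] F [ 0.   0.3 -0.1] w 0.0342 j [ 21.7  15.8 112.1   0.   52.1 -74.4] cmd [3.960e-01 2.840e-01 4.000e-02 9.603e+01]
row [-0.13, -0.0, 0.0] wx -0.0 | dist 0.130 -> n 2.6, rot n 0.0
row [-0.13, -0.1479, -0.2301] wx 0.112 | dist 0.303 -> n 6.1, rot n 0.7
row [-0.014, -0.1479, -0.2301] wx 0.112 | dist 0.274 -> n 5.5, rot n 0.7
row [-0.0, 0.0001, -0.143] wx 0.0 | dist 0.143 -> n 2.9, rot n 0.0
```

Call:
apply_moves:
  motion:
    - [[1,0,0,0,0,0,0],[1,0,0,0,0,0,0],[1,0,0,0,0,0,0],[1,-0.04,0,0,0,0,0],[1,-0.09,0,0,0,0,0],[1,-0.13,0,0,0,0,0],[1,-0.13,-0.03,-0.04,0.03,0,0],[1,-0.13,-0.055,-0.08,0.06,0,0],[1,-0.13,-0.08,-0.12,0.08,0,0],[1,-0.13,-0.105,-0.165,0.112,0,0]]

```text
time_s: 6.25
position: [0.5172, 0.1309, 0.1696]
tool_rot: [[-0.0, -1.0, 0.007], [0.0, 0.007, 1.0], [-1.0, 0.0, 0.0]]
contact_force: [1.0, 1.2, -0.2]
gripper_width: 0.0218
```

```bash
python3 - <<'E'
from h import *
a=np.radians(96.03);c,s=np.cos(a),np.sin(a);q=(-.13,-.105,-.165)
json.dump([.396-s*q[1]+c*q[2],.284+c*q[1]+s*q[2],.17,96.03-np.degrees(.112)],open('cmd.json','w')); st()
jx,jy,ja=.5668,.0127,-.4
a=np.radians(ja); J=lambda x,y:(jx+np.cos(a)*x-np.sin(a)*y, jy+np.sin(a)*x+np.cos(a)*y)
rows((*J(0,.058),.17,89.6),(*J(0,.058),.054,89.6))
rows((*J(0,-.085),.054,89.6),save=False)
E
```

```text
t 6.25 pos [0.5172 0.1309 0.1696] yaw 89.60 tilt [-0.0001  0.0002] F [ 1.   1.2 -0.2] w 0.0218 j [  1.4   9.3 101.8   0.   68.9 -88.2] cmd [ 0.5178  0.1309  0.17   89.6129]
row [-0.0, -0.0499, -0.0599] wx 0.0 | dist 0.078 -> n 1.6, rot n 0.0
row [0.116, -0.0499, -0.0599] wx 0.0 | dist 0.140 -> n 2.8, rot n 0.0
row [0.0, 0.0001, -0.143] wx 0.0 | dist 0.143 -> n 2.9, rot n 0.0
```

Call:
apply_moves:
  motion:
    - [[1,0,-0.03,-0.036,0,0,0],[1,0,-0.0499,-0.0599,0,0,0],[1,0.03,-0.0499,-0.0599,0,0,0],[1,0.06,-0.0499,-0.0599,0,0,0],[1,0.09,-0.0499,-0.0599,0,0,0],[1,0.11,-0.0499,-0.0599,0,0,0],[1,0.116,-0.0499,-0.0599,0,0,0],[1,0.116,-0.0499,-0.0599,0,0,0]]

```text
time_s: 7.05
position: [0.5652, 0.0721, 0.053]
tool_rot: [[-0.002, -1.0, 0.007], [0.0, 0.007, 1.0], [-1.0, 0.002, 0.0]]
contact_force: [-0.5, 0.0, -1.4]
gripper_width: 0.0215
```

Call:
apply_moves:
  motion:
    - [[1,0,0,-0.014,0,0,0],[1,0,0,-0.028,0,0,0],[1,0,0,-0.042,0,0,0],[1,0,0,-0.056,0,0,0],[1,0,0,-0.07,0,0,0],[1,0,0,-0.084,0,0,0],[1,0,0,-0.098,0,0,0],[1,0,0,-0.112,0,0,0],[1,0,0,-0.126,0,0,0],[1,0,0,-0.14,0,0,0]]

```text
time_s: 8.05
position: [0.565, -0.0693, 0.0537]
tool_rot: [[-0.0, -1.0, 0.007], [-0.0, 0.007, 1.0], [-1.0, 0.0, -0.0]]
contact_force: [-0.2, -0.4, -1.3]
gripper_width: 0.0219
```

```bash
python3 - <<'E'
from h import *
p=cmd(); a=np.radians(p[3]); p[0]-=.14*np.cos(a); p[1]-=.14*np.sin(a); json.dump(p,open('cmd.json','w')); st()
a=camera('top');save(a,'t3.png'); b=camera('scene'); save(b,'s3.png')
A=cv2.resize(a[150:250,250:380,::-1],(390,300),interpolation=cv2.INTER_CUBIC);B=cv2.resize(b[150:270,270:410,::-1],(390,334),interpolation=cv2.INTER_CUBIC)
o=np.zeros((334,780,3),np.uint8);o[:300,:390]=A;o[:,390:]=B;cv2.imwrite('pics/m3.png',o)
rows((0.37,0.08,0.16,90),(0.37,0.08,0.041,90),save=False)
E
```

```text
t 8.05 pos [ 0.565  -0.0693  0.0537] yaw 89.61 tilt [-0.     -0.0001] F [-0.2 -0.4 -1.3] w 0.0219 j [ -18.9   23.1   99.9   -0.    57.1 -108.5] cmd [ 5.66300e-01 -6.93000e-02  5.40000e-02  8.96129e+01]
row [-0.106, 0.1973, 0.148] wx -0.007 | dist 0.268 -> n 5.4, rot n 0.0
row [0.013, 0.1973, 0.148] wx -0.007 | dist 0.247 -> n 4.9, rot n 0.0
```

View pics/m3.png

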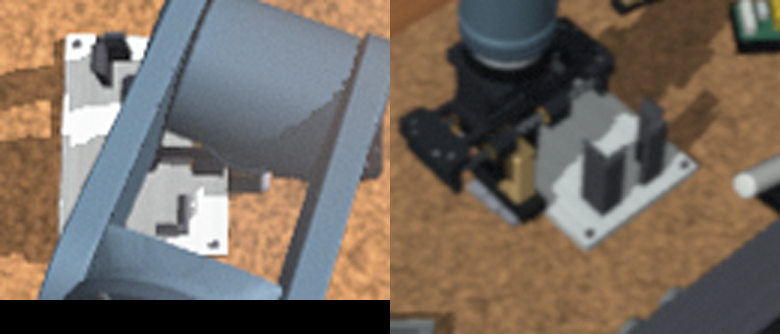

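Call:
apply_moves:
  motion:
    - [[1,-0.04,0,0,0,0,0],[1,-0.08,0,0,0,0,0],[1,-0.106,0.03,0.02,0,0,0],[1,-0.106,0.07,0.05,0,0,0],[1,-0.106,0.11,0.08,0,0,0],[1,-0.106,0.15,0.11,-0.007,0,0],[1,-0.106,0.18,0.135,-0.007,0,0],[1,-0.08,0.1973,0.148,-0.007,0,0],[1,-0.045,0.1973,0.148,-0.007,0,0],[1,-0.015,0.1973,0.148,-0.007,0,0]]

```text
time_s: 9.15
position: [0.3683, 0.0821, 0.0681]
tool_rot: [[0.002, -1.0, -0.002], [-0.0, -0.002, 1.0], [-1.0, -0.002, -0.0]]
contact_force: [0.6, -0.5, -0.7]
gripper_width: 0.0217
```

Call:
apply_moves:
  motion:
    - [[1,0.015,0,0,0,0,0],[1,0.025,0,0,0,0,0],[1,0.0287,0,0,0,0,0],[1,0.0287,0,0,0,0,0],[0.4,0.0287,0,0,0,0,0],[0.4,0.0287,0,0,0,0,0],[0.4,0.0287,0,0,0,0,0],[0.4,0.0287,0,0,0,0,0],[0,-0.01,0,0,0,0,0],[0,-0.06,0,0,0,0,0]]

```text
time_s: 10.15
position: [0.3664, 0.0814, 0.1278]
tool_rot: [[-0.007, -1.0, 0.0], [0.001, 0.0, 1.0], [-1.0, 0.007, 0.001]]
contact_force: [0.3, 0.1, 0.8]
gripper_width: 0.0666
```

```bash
python3 - <<'E'
from h import *
json.dump([0.37,0.08,0.069-.0287+.0887,90.01],open('cmd.json','w')); 
json.dump([0.37,0.08,0.129,90.01],open('cmd.json','w')); st()
a=camera('top');save(a,'t4.png'); b=camera('scene'); save(b,'s4.png')
for n in('top','scene'):
  for t in ('chip0','scraper'):
    for d in look_for(t,n): print(n,t,np.round(d['xyz'],3),round(d['confidence'],2))
A=cv2.resize(a[140:270,240:390,::-1],(390,338),interpolation=cv2.INTER_CUBIC);B=cv2.resize(b[130:260,260:410,::-1],(390,338),interpolation=cv2.INTER_CUBIC)
cv2.imwrite('pics/m4.png',np.hstack([A,B]))
E
```

```text
t 10.15 pos [0.3664 0.0814 0.1278] yaw 89.99 tilt [-0.0066  0.0007] F [0.3 0.1 0.8] w 0.0666 j [ -5.8  -8.2 125.    0.   63.6 -95.8] cmd [3.700e-01 8.000e-02 1.290e-01 9.001e+01]
top chip0 [ 0.534 -0.083  0.008] 0.62
top chip0 [ 0.557 -0.081  0.009] 0.6
top chip0 [ 0.575 -0.084  0.008] 0.49
top chip0 [ 0.511 -0.488  0.003] 0.27
top scraper [0.455 0.188 0.056] 0.71
top scraper [0.393 0.075 0.013] 0.61
top scraper [0.444 0.37  0.05 ] 0.48
scene chip0 [ 0.54  -0.083  0.011] 0.5
scene chip0 [ 0.58  -0.079  0.011] 0.5
scene scraper [0.466 0.192 0.029] 0.75
scene scraper [0.383 0.074 0.047] 0.64
scene scraper [0.452 0.38  0.03 ] 0.47
```

View pics/m4.png

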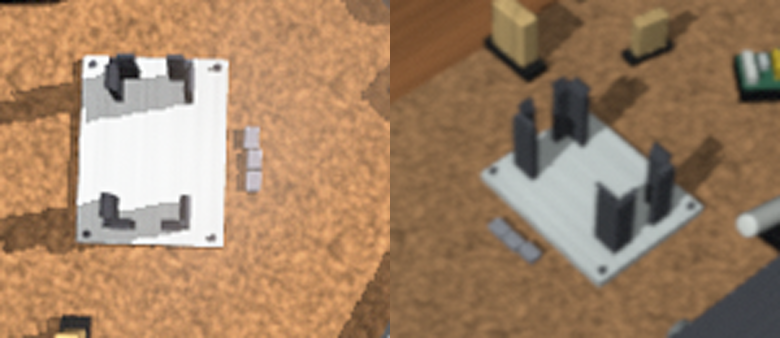

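```bash
python3 - <<'E'
from h import *
t=cv2.imread('pics/t4.png'); s=cv2.imread('pics/s4.png')
T=[('heatsink',.040),('spacer',.024),('driver',.020)]
from h import camera
for n,z in T:
    for cam,im in(('top',t),('scene',s)):
        try: m=trace(n,cam)[0]['mask']
        except Exception as e: print(n,cam,e); continue
        cc=calibration(cam); ct=max(cv2.findContours(m.astype(np.uint8),0,2)[0],key=cv2.contourArea)[:,0]
        P=np.array([atz(cam,q,z,cc)[:2] for q in ct],np.float32); (x,y),(w,h),a=cv2.minAreaRect(P*1000); a=a if w>h else a+90
        print(n,cam,'mask rect',round(x),round(y),round(w),round(h),round(a,1)); 
        fitrect(cam,im,cc,(x/1e3,y/1e3,a),.13,.056,z,rad=9)
E
```

```text
heatsink top mask rect 431 -259 63 129 149.0
top pose [ 0.4306 -0.2613] yaw 151.01 n 93 side resid mm {'x': -0.49, 'X': -0.24, 'y': 0.6, 'Y': 1.75} mad 0.86
heatsink scene mask rect 446 -267 60 154 150.4
scene pose [ 0.446  -0.2668] yaw 151.68 n 42 side resid mm {'x': nan, 'X': nan, 'y': -0.97, 'Y': -2.18} mad 1.21
spacer top mask rect 604 -278 132 68 48.7
top pose [ 0.6073 -0.2813] yaw 47.80 n 26 side resid mm {'x': nan, 'X': 0.0, 'y': nan, 'Y': -0.07} mad 0.28
spacer scene mask rect 617 -280 133 72 48.9
  return _methods._mean(a, axis=axis, dtype=dtype,
  ret = ret.dtype.type(ret / rcount)
Traceback (most recent call last):
  File "h.py", line 51, in fitrect
    r=least_squares(f,[0,0,0],loss='soft_l1',f_scale=.7); pose[:2]+=C@r.x[:2]; pose[2]+=np.degrees(r.x[2]); rad=max(3,rad*.75)
  File "h.py", line 50, in <lambda>
    f=lambda q:((n*(q[:2]+q[2]*np.c_[-l[:,1],l[:,0]])).sum(1)-d)*1e3
                                      ~^^^^^
IndexError: too many indices for array: array is 1-dimensional, but 2 were indexed
```

```bash
sed -i 's/if gr\[j\]>2:/if gr[j]>.8:/' h.py; python3 - <<'E'
from h import *
rows((.415,-.252,.28,61))
E
```

```text
row [-0.151, -0.0449, -0.332] wx 0.506 | dist 0.367 -> n 7.3, rot n 3.4
```

Call:
apply_moves:
  motion:
    - [[0,-0.151,-0.0449,-0.332,0.506,0,0],[0,-0.151,-0.0449,-0.332,0.506,0,0],[0,-0.151,-0.0449,-0.332,0.506,0,0],[0,-0.151,-0.0449,-0.332,0.506,0,0],[0,-0.151,-0.0449,-0.332,0.506,0,0],[0,-0.151,-0.0449,-0.332,0.506,0,0],[0,-0.151,-0.0449,-0.332,0.506,0,0],[0,-0.151,-0.0449,-0.332,0.506,0,0],[0,-0.151,-0.0449,-0.332,0.506,0,0],[0,-0.151,-0.0449,-0.332,0.506,0,0]]

```text
time_s: 11.65
position: [0.4132, -0.2501, 0.2783]
tool_rot: [[-0.002, -0.874, 0.485], [0.002, 0.485, 0.874], [-1.0, 0.003, 0.001]]
contact_force: [0.7, -0.8, -0.4]
gripper_width: 0.0881
```

```bash
cat >> h.py <<'E'
def maskrect(t,cam,c,z):
    r=trace(t,cam); m=r[0]['mask']; ct=max(cv2.findContours(m.astype(np.uint8),0,2)[0],key=cv2.contourArea)[:,0]
    P=np.array([atz(cam,q,z,c)[:2] for q in ct],np.float32); (x,y),(w,h),a=cv2.minAreaRect(P*1000); a=a if w>h else a+90
    print(t,cam,'mask rect',round(x),round(y),round(w),round(h),round(a,1),'conf',round(r[0]['confidence'],2)); return x/1e3,y/1e3,a
def draw(name,im,c,pose,L,W,z):
    a=np.radians(pose[2]);o=im[:,:,::-1].copy()
    P=[proj(name,[pose[0]+np.cos(a)*x-np.sin(a)*y,pose[1]+np.sin(a)*x+np.cos(a)*y,z],c) for x,y in((-L/2,-W/2),(L/2,-W/2),(L/2,W/2),(-L/2,W/2))]
    cv2.polylines(o,[np.round(np.array(P)*16).astype(int)],True,(0,0,255),1,cv2.LINE_AA,4); return o
E
python3 - <<'E'
from h import *
st(); c=calibration('wrist'); im=camera('wrist'); save(im,'w5.png'); np.save('c5.npy',c,allow_pickle=True)
p=maskrect('heatsink','wrist',c,.04); q=fitrect('wrist',im,c,p,.13,.056,.04,rad=8)
o=draw('wrist',im,c,q,.13,.056,.04); cv2.imwrite('pics/w5d.png',cv2.resize(o[40:270,180:460],(728,598),interpolation=cv2.INTER_CUBIC))
fitrect('top',cv2.imread('pics/t4.png'),calibration('top'),q,.13,.056,.04)
E
```

```text
t 11.65 pos [ 0.4132 -0.2501  0.2783] yaw 60.98 tilt [-0.0018  0.0023] F [ 0.7 -0.8 -0.4] w 0.0881 j [ -45.3   -3.5  102.     0.    81.6 -106.3] cmd [ 0.415  -0.252   0.28   61.0183]
heatsink wrist mask rect 431 -261 56 132 151.0 conf 0.77
wrist pose [ 0.4317 -0.2619] yaw 151.14 n 100 side resid mm {'x': -0.07, 'X': -0.43, 'y': -0.32, 'Y': -0.41} mad 0.42
top pose [ 0.4306 -0.2613] yaw 150.96 n 100 side resid mm {'x': -0.43, 'X': -0.26, 'y': 0.6, 'Y': 1.72} mad 0.88
```

View pics/w5d.png

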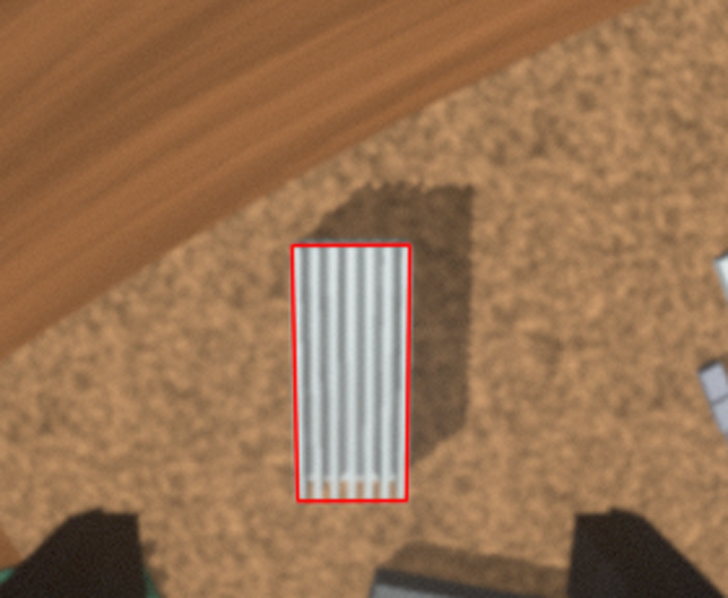

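```bash
python3 - <<'E'
from h import *
H=(.4314,-.2617)
rows((*H,.07,61.1),(*H,.014,61.1))
E
```

```text
row [0.21, -0.0191, -0.0005] wx -0.001 | dist 0.211 -> n 4.2, rot n 0.0
row [0.266, -0.0191, -0.0005] wx -0.001 | dist 0.267 -> n 5.3, rot n 0.0
```

Call:
apply_moves:
  motion:
    - [[0,0.05,-0.0191,-0.0005,-0.001,0,0],[0,0.1,-0.0191,-0.0005,-0.001,0,0],[0,0.15,-0.0191,-0.0005,-0.001,0,0],[0,0.195,-0.0191,-0.0005,-0.001,0,0],[0,0.225,-0.0191,-0.0005,-0.001,0,0],[0,0.25,-0.0191,-0.0005,-0.001,0,0],[0,0.266,-0.0191,-0.0005,-0.001,0,0],[0,0.266,-0.0191,-0.0005,-0.001,0,0],[1,0.266,-0.0191,-0.0005,-0.001,0,0],[1,0.266,-0.0191,-0.0005,-0.001,0,0]]

```text
time_s: 12.75
position: [0.431, -0.2605, 0.0149]
tool_rot: [[0.001, -0.876, 0.483], [-0.001, 0.483, 0.876], [-1.0, -0.002, -0.0]]
contact_force: [-0.3, -0.3, 0.5]
gripper_width: 0.0743
```

Call:
apply_moves:
  motion:
    - [[1,0,0,0,0,0,0],[1,0,0,0,0,0,0],[1,0,0,0,0,0,0],[1,0,0,0,0,0,0],[1,0,0,0,0,0,0],[1,-0.03,0,0,0,0,0],[1,-0.065,0,0,0,0,0],[1,-0.1,0,0,0,0,0],[1,-0.135,0,0,0,0,0],[1,-0.15,0,0,0,0,0]]
  squeeze: 45

```text
time_s: 13.75
position: [0.431, -0.2612, 0.1667]
tool_rot: [[0.003, -0.875, 0.484], [-0.003, 0.484, 0.875], [-1.0, -0.004, -0.001]]
contact_force: [0.3, -1.1, -3.6]
gripper_width: 0.0556
```

```bash
python3 - <<'E'
from h import *
p=cmd(); p[2]=.164; json.dump(p,open('cmd.json','w')); st()
rows((.5668,.0127,.164,89.6),(.5668,.0127,.11,89.6))
E
```

```text
t 13.75 pos [ 0.431  -0.2612  0.1667] yaw 61.07 tilt [ 0.0028 -0.0025] F [ 0.3 -1.1 -3.6] w 0.0556 j [ -44.7    5.7  106.2    0.    67.9 -105.8] cmd [ 0.4314 -0.2617  0.164  61.0756]
row [-0.0, 0.0142, 0.3056] wx -0.498 | dist 0.306 -> n 6.1, rot n 3.3
row [0.054, 0.0142, 0.3056] wx -0.498 | dist 0.311 -> n 6.2, rot n 3.3
```

Call:
apply_moves:
  motion:
    - [[1,0,0.001,0.02,-0.05,0,0],[1,0,0.003,0.055,-0.11,0,0],[1,0,0.005,0.095,-0.18,0,0],[1,0,0.007,0.14,-0.25,0,0],[1,0,0.009,0.185,-0.32,0,0],[1,0,0.011,0.23,-0.4,0,0],[1,0,0.013,0.27,-0.46,0,0],[1,0,0.0142,0.295,-0.498,0,0],[1,0,0.0142,0.3056,-0.498,0,0],[1,0,0.0142,0.3056,-0.498,0,0]]

```text
time_s: 14.75
position: [0.5652, 0.0149, 0.1629]
tool_rot: [[-0.002, -1.0, 0.006], [0.0, 0.006, 1.0], [-1.0, 0.002, 0.0]]
contact_force: [0.3, -0.7, -4.3]
gripper_width: 0.0556
```

```bash
python3 - <<'E'
from h import *
p=cmd(); p[2]=.164; json.dump(p,open('cmd.json','w')); s=st(); c=calibration('wrist'); im=camera('wrist'); save(im,'w6.png'); np.save('c6.npy',c,allow_pickle=True)
jp=fitrect('wrist',im,c,(.5668,.0127,-.4),.18,.14,.012,rad=5,sides='xyY'); 
hp=fitrect('wrist',im,c,(.5668,.0127,-.4),.13,.056,s['position'][2]+.026,rad=5)
o=draw('wrist',im,c,jp,.18,.14,.012); o=draw('wrist',o[:,:,::-1],c,hp,.13,.056,s['position'][2]+.026)
cv2.imwrite('pics/w6d.png',cv2.resize(o[0:300,120:520],(800,600),interpolation=cv2.INTER_CUBIC))
rows((.5668,.0127,.11,89.6),(.5668,.0127,.0265,89.6),save=False)
E
```

```text
t 14.75 pos [0.5652 0.0149 0.1629] yaw 89.68 tilt [-0.0016  0.0003] F [ 0.3 -0.7 -4.3] w 0.0556 j [ -10.5   13.7   97.3   -0.    69.  -100.2] cmd [5.66800e-01 1.27000e-02 1.64000e-01 8.96089e+01]
wrist pose [0.5678 0.0134] yaw -0.13 n 75 side resid mm {'x': 0.02, 'y': 0.01, 'Y': 0.0} mad 0.25
wrist pose [0.5663 0.0145] yaw -0.14 n 70 side resid mm {'x': 0.39, 'X': -1.15, 'y': -0.13, 'Y': -0.1} mad 0.41
row [0.054, 0.0, 0.0] wx 0.0 | dist 0.054 -> n 1.1, rot n 0.0
row [0.1375, 0.0, 0.0] wx 0.0 | dist 0.138 -> n 2.8, rot n 0.0
```

View pics/w6d.png

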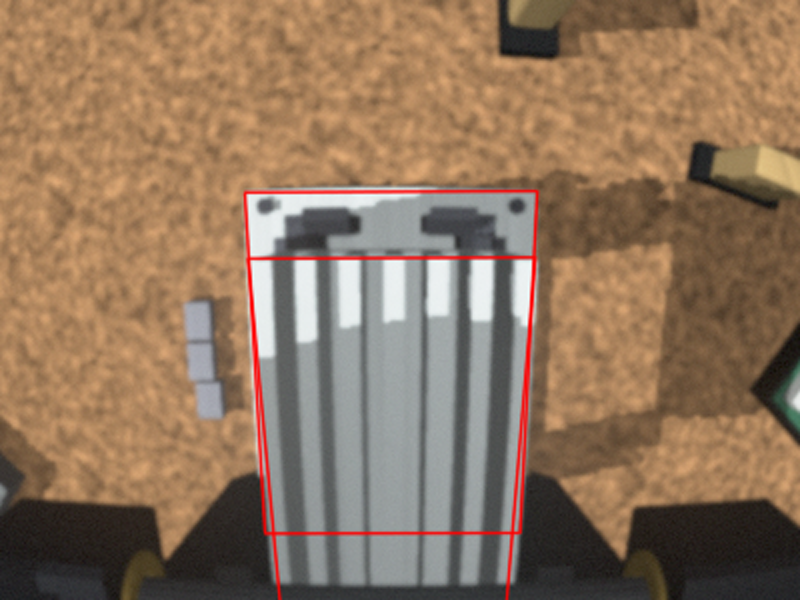

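Call:
apply_moves:
  motion:
    - [[1,0.015,-0.0004,0.0005,0,0,0],[1,0.035,-0.0004,0.0005,0,0,0],[1,0.05,-0.0004,0.0005,0,0,0],[1,0.065,-0.0004,0.0005,0,0,0],[1,0.08,-0.0004,0.0005,0,0,0],[1,0.095,-0.0004,0.0005,0,0,0],[1,0.11,-0.0004,0.0005,0,0,0],[1,0.122,-0.0004,0.0005,0,0,0],[1,0.131,-0.0004,0.0005,0,0,0],[1,0.135,-0.0004,0.0005,0,0,0]]

```text
time_s: 15.8
position: [0.5655, 0.0145, 0.0275]
tool_rot: [[-0.001, -1.0, 0.007], [0.0, 0.007, 1.0], [-1.0, 0.001, 0.0]]
contact_force: [0.1, 0.0, -3.8]
gripper_width: 0.056
```

Call:
apply_moves:
  motion:
    - [[1,0.0015,0,0,0,0,0],[1,0.0025,0,0,0,0,0],[1,0.003,0,0,0,0,0],[1,0.003,0,0,0,0,0]]

```text
time_s: 16.2
position: [0.5663, 0.0144, 0.0267]
tool_rot: [[0.001, -1.0, 0.007], [-0.0, 0.007, 1.0], [-1.0, -0.001, -0.0]]
contact_force: [-3.6, -0.0, 3.4]
gripper_width: 0.0551
```

Call:
apply_moves:
  motion:
    - [[0,0,0,0,0,0,0],[0,0,0,0,0,0,0],[0,0,0,0,0,0,0],[0,-0.002,0,0,0,0,0],[0,-0.03,0,0,0,0,0],[0,-0.075,0,0,0,0,0],[0,-0.12,0,0,0,0,0]]

```text
time_s: 16.9
position: [0.5653, 0.0145, 0.1464]
tool_rot: [[-0.002, -1.0, 0.007], [0.0, 0.007, 1.0], [-1.0, 0.002, 0.0]]
contact_force: [1.4, -0.5, -0.3]
gripper_width: 0.0881
```

```bash
python3 - <<'E'
from h import *
json.dump([.5672,.0132,.146,89.61],open('cmd.json','w')); st()
rows((.593,-.295,.28,138))
E
```

```text
t 16.90 pos [0.5653 0.0145 0.1464] yaw 89.61 tilt [-0.0018  0.0003] F [ 1.4 -0.5 -0.3] w 0.0881 j [ -10.6   14.9   98.     0.    67.2 -100.2] cmd [5.672e-01 1.320e-02 1.460e-01 8.961e+01]
row [-0.134, -0.0279, -0.308] wx -0.845 | dist 0.337 -> n 6.7, rot n 5.6
```

```bash
python3 - <<'E'
from h import *
json.dump([.5672,.0132,.146,89.61],open('cmd.json','w'))
rows((.589,-.29,.28,118))
E
```

```text
row [-0.134, -0.0239, -0.303] wx -0.495 | dist 0.332 -> n 6.6, rot n 3.3
```

Call:
apply_moves:
  motion:
    - [[0,-0.134,-0.0239,-0.303,-0.495,0,0],[0,-0.134,-0.0239,-0.303,-0.495,0,0],[0,-0.134,-0.0239,-0.303,-0.495,0,0],[0,-0.134,-0.0239,-0.303,-0.495,0,0],[0,-0.134,-0.0239,-0.303,-0.495,0,0],[0,-0.134,-0.0239,-0.303,-0.495,0,0],[0,-0.134,-0.0239,-0.303,-0.495,0,0],[0,-0.134,-0.0239,-0.303,-0.495,0,0],[0,-0.134,-0.0239,-0.303,-0.495,0,0],[0,-0.134,-0.0239,-0.303,-0.495,0,0]]

```text
time_s: 17.9
position: [0.5875, -0.2873, 0.2787]
tool_rot: [[-0.001, -0.883, -0.47], [0.002, -0.47, 0.883], [-1.0, 0.0, 0.002]]
contact_force: [0.1, -0.9, -0.4]
gripper_width: 0.0882
```

```bash
python3 - <<'E'
from h import *
st(); c=calibration('wrist'); im=camera('wrist'); save(im,'w7.png'); np.save('c7.npy',c,allow_pickle=True)
p=maskrect('spacer','wrist',c,.024); q=fitrect('wrist',im,c,p,.13,.056,.024,rad=8)
t=camera('top'); save(t,'t7.png'); fitrect('top',cv2.imread('pics/t4.png'),calibration('top'),q,.13,.056,.024)
o=draw('wrist',im,c,q,.13,.056,.024)[30:260,180:460]; o=cv2.resize(o,(420,345),interpolation=cv2.INTER_CUBIC)
# jig with heatsink, from top
jj=draw('top',t,calibration('top'),(.5665,.0125,-.4),.13,.056,.052)
o2=cv2.resize(jj[150:250,250:345],(328,345),interpolation=cv2.INTER_CUBIC); cv2.imwrite('pics/w7d.png',np.hstack([o,o2]))
E
```

```text
t 17.90 pos [ 0.5875 -0.2873  0.2787] yaw 118.02 tilt [-0.0013  0.0015] F [ 0.1 -0.9 -0.4] w 0.0882 j [ -36.4   18.8   77.2    0.    84.2 -154.5] cmd [  0.589   -0.29     0.28   117.9714]
spacer wrist mask rect 609 -280 131 57 48.2 conf 0.83
wrist pose [ 0.61   -0.2801] yaw 47.75 n 81 side resid mm {'x': 0.79, 'X': 0.19, 'y': -0.26, 'Y': -0.12} mad 0.55
top pose [ 0.6076 -0.2811] yaw 47.67 n 63 side resid mm {'x': 0.9, 'X': 0.08, 'y': -1.01, 'Y': -0.11} mad 0.53
```

View pics/w7d.png

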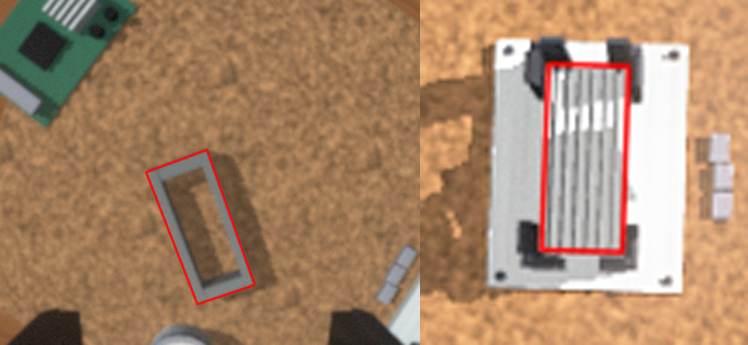

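```bash
python3 - <<'E'
from h import *
rows((.6095,-.2803,.07,137.7),(.6095,-.2803,.003,137.7))
E
```

```text
row [0.21, -0.0226, -0.0011] wx -0.344 | dist 0.211 -> n 4.2, rot n 2.3
row [0.277, -0.0226, -0.0011] wx -0.344 | dist 0.278 -> n 5.6, rot n 2.3
```

Call:
apply_moves:
  motion:
    - [[0,0.04,-0.012,-0.0005,-0.12,0,0],[0,0.085,-0.0226,-0.0011,-0.24,0,0],[0,0.13,-0.0226,-0.0011,-0.344,0,0],[0,0.175,-0.0226,-0.0011,-0.344,0,0],[0,0.215,-0.0226,-0.0011,-0.344,0,0],[0,0.245,-0.0226,-0.0011,-0.344,0,0],[0,0.265,-0.0226,-0.0011,-0.344,0,0],[0,0.275,-0.0226,-0.0011,-0.344,0,0],[0,0.277,-0.0226,-0.0011,-0.344,0,0],[1,0.277,-0.0226,-0.0011,-0.344,0,0]]
  squeeze: 25

```text
time_s: 19.05
position: [0.6089, -0.279, 0.0034]
tool_rot: [[0.001, -0.673, -0.74], [-0.001, -0.74, 0.673], [-1.0, -0.0, -0.001]]
contact_force: [0.5, -0.1, 0.2]
gripper_width: 0.0819
```

Call:
apply_moves:
  motion:
    - [[1,0,0,0,0,0,0],[1,0,0,0,0,0,0],[1,0,0,0,0,0,0],[1,0,0,0,0,0,0],[1,0,0,0,0,0,0],[1,0,0,0,0,0,0],[1,-0.03,0,0,0,0,0],[1,-0.07,0,0,0,0,0],[1,-0.115,0,0,0,0,0],[1,-0.155,0,0,0,0,0]]

```text
time_s: 20.05
position: [0.6081, -0.2791, 0.1593]
tool_rot: [[-0.0, -0.673, -0.739], [0.0, -0.739, 0.673], [-1.0, 0.0, 0.0]]
contact_force: [0.9, -1.0, -1.0]
gripper_width: 0.0556
```

```bash
python3 - <<'E'
from h import *
p=cmd(); p[2]=.158; json.dump(p,open('cmd.json','w')); st()
rows((.5673,.0132,.158,89.65),(.5673,.0132,.1,89.65))
E
```

```text
t 20.05 pos [ 0.6081 -0.2791  0.1593] yaw 137.68 tilt [-0.  0.] F [ 0.9 -1.  -1. ] w 0.0556 j [ -34.8   26.2   81.2   -0.    72.6 -172.5] cmd [  0.6095  -0.2803   0.158  137.6812]
row [-0.0, -0.1886, 0.2288] wx 0.838 | dist 0.297 -> n 5.9, rot n 5.6
row [0.058, -0.1886, 0.2288] wx 0.838 | dist 0.302 -> n 6.0, rot n 5.6
```

Call:
apply_moves:
  motion:
    - [[1,0,-0.01,0.012,0.1,0,0],[1,0,-0.03,0.037,0.2,0,0],[1,0,-0.055,0.067,0.3,0,0],[1,0,-0.085,0.103,0.4,0,0],[1,0,-0.115,0.14,0.5,0,0],[1,0,-0.142,0.173,0.6,0,0],[1,0,-0.165,0.2,0.7,0,0],[1,0,-0.18,0.218,0.8,0,0],[1,0,-0.1886,0.2288,0.838,0,0],[1,0.028,-0.1886,0.2288,0.838,0,0]]

```text
time_s: 21.05
position: [0.5685, 0.016, 0.133]
tool_rot: [[0.007, -1.0, 0.004], [-0.001, 0.004, 1.0], [-1.0, -0.007, -0.001]]
contact_force: [-0.2, -0.8, -0.4]
gripper_width: 0.0556
```

Call:
apply_moves:
  motion:
    - [[1,0.005,0,0,0,0,0],[1,0.005,0,0,0,0,0]]

```text
time_s: 21.25
position: [0.5649, 0.0144, 0.1234]
tool_rot: [[-0.003, -1.0, 0.006], [0.001, 0.006, 1.0], [-1.0, 0.003, 0.001]]
contact_force: [-0.1, 1.2, -1.5]
gripper_width: 0.0556
```

```bash
python3 - <<'E'
from h import *
json.dump([.5673,.0132,.125,89.666],open('cmd.json','w')); s=st(); c=calibration('wrist'); im=camera('wrist'); save(im,'w8.png'); np.save('c8.npy',c,allow_pickle=True)
b=camera('scene'); save(b,'s8.png')
z=.125+.021
o=draw('wrist',im,c,(.5673,.0132,-.4),.18,.14,.012); o=draw('wrist',o[:,:,::-1],c,(.5673,.0132,-.4),.13,.056,z)
o=draw('wrist',o[:,:,::-1],c,(.5673,.0132,-.4),.136,.060,.097)
cv2.imwrite('pics/w8d.png',cv2.resize(o[50:290,160:480],(800,600),interpolation=cv2.INTER_CUBIC))
E
```

```text
t 21.25 pos [0.5649 0.0144 0.1234] yaw 89.67 tilt [-0.0034  0.0005] F [-0.1  1.2 -1.5] w 0.0556 j [ -10.6   16.7   98.8   -0.    64.7 -100.2] cmd [5.6730e-01 1.3200e-02 1.2500e-01 8.9666e+01]
```

View pics/w8d.png

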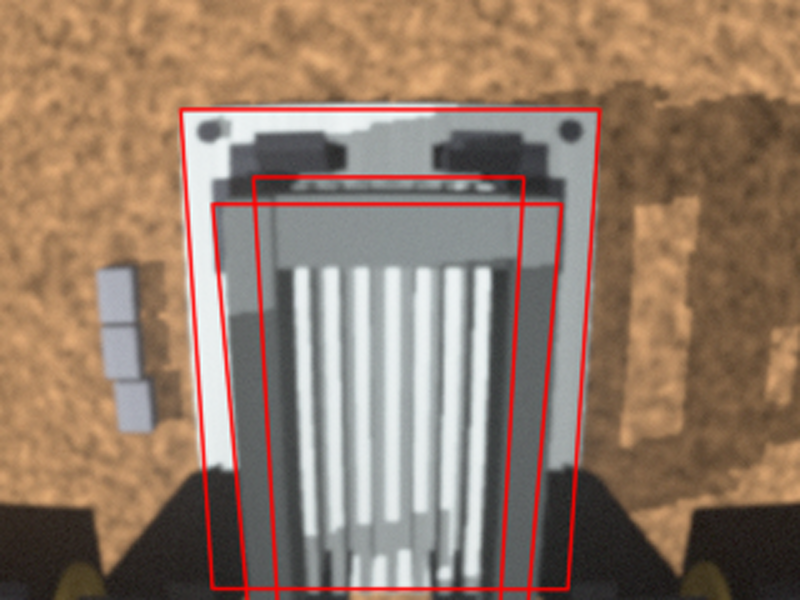

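Call:
apply_moves:
  motion:
    - [[1,0.01,0,0,0,0,0],[1,0.02,0,0,0,0,0],[1,0.03,0,0,0,0,0],[1,0.04,0,0,0,0,0],[1,0.05,0,0,0,0,0],[1,0.058,0,0,0,0,0],[1,0.064,0,0,0,0,0],[1,0.067,0,0,0,0,0]]

```text
time_s: 22.15
position: [0.5658, 0.0145, 0.0569]
tool_rot: [[-0.001, -1.0, 0.006], [0.0, 0.006, 1.0], [-1.0, 0.001, 0.0]]
contact_force: [-0.2, 0.5, -0.3]
gripper_width: 0.0555
```

Call:
apply_moves:
  motion:
    - [[1,0.0015,0,0,0,0,0],[1,0.0025,0,0,0,0,0],[1,0.003,0,0,0,0,0]]

```text
time_s: 22.45
position: [0.5662, 0.0143, 0.0557]
tool_rot: [[0.0, -1.0, 0.006], [-0.0, 0.006, 1.0], [-1.0, -0.0, -0.0]]
contact_force: [-5.6, 0.5, 8.9]
gripper_width: 0.0559
```

Call:
apply_moves:
  motion:
    - [[0,0,0,0,0,0,0],[0,0,0,0,0,0,0],[0,0,0,0,0,0,0],[0,-0.002,0,0,0,0,0],[0,-0.03,0,0,0,0,0],[0,-0.07,0,0,0,0,0],[0,-0.11,0,0,0,0,0]]

```text
time_s: 23.15
position: [0.5655, 0.0144, 0.1655]
tool_rot: [[-0.002, -1.0, 0.006], [0.0, 0.006, 1.0], [-1.0, 0.002, 0.0]]
contact_force: [0.4, -0.5, 0.4]
gripper_width: 0.0881
```

```bash
python3 - <<'E'
from h import *
json.dump([.5673,.0132,.165,89.666],open('cmd.json','w')); st()
rows((.584,.266,.28,138))
E
```

```text
t 23.15 pos [0.5655 0.0144 0.1655] yaw 89.66 tilt [-0.0016  0.0003] F [ 0.4 -0.5  0.4] w 0.0881 j [ -10.6   13.6   97.2    0.    69.3 -100.2] cmd [5.6730e-01 1.3200e-02 1.6500e-01 8.9666e+01]
row [-0.115, -0.0152, 0.2529] wx -0.844 | dist 0.278 -> n 5.6, rot n 5.6
```

Call:
apply_moves:
  motion:
    - [[0,-0.115,-0.0152,0.2529,-0.844,0,0],[0,-0.115,-0.0152,0.2529,-0.844,0,0],[0,-0.115,-0.0152,0.2529,-0.844,0,0],[0,-0.115,-0.0152,0.2529,-0.844,0,0],[0,-0.115,-0.0152,0.2529,-0.844,0,0],[0,-0.115,-0.0152,0.2529,-0.844,0,0],[0,-0.115,-0.0152,0.2529,-0.844,0,0],[0,-0.115,-0.0152,0.2529,-0.844,0,0],[0,-0.115,-0.0152,0.2529,-0.844,0,0]]

```text
time_s: 24.05
position: [0.5824, 0.266, 0.2786]
tool_rot: [[-0.002, -0.67, -0.742], [-0.001, -0.742, 0.67], [-1.0, 0.002, 0.001]]
contact_force: [0.4, -0.9, -0.6]
gripper_width: 0.088
```

```bash
python3 - <<'E'
from h import *
st(); c=calibration('wrist'); im=camera('wrist'); save(im,'w9.png'); np.save('c9.npy',c,allow_pickle=True)
p=maskrect('driver','wrist',c,.02); q=fitrect('wrist',im,c,p,.13,.056,.02,rad=8); fitrect('wrist',im,c,p,.13,.056,.02,rad=4)
t=camera('top'); save(t,'t9.png'); p2=maskrect('driver','top',calibration('top'),.02); fitrect('top',t,calibration('top'),q,.13,.056,.02)
fitrect('top',t,calibration('top'),(.5655,.012,-.4),.13,.056,.076,rad=5)
o=draw('wrist',im,c,q,.13,.056,.02)[30:270,180:460]; o=cv2.resize(o,(420,360),interpolation=cv2.INTER_CUBIC)
jj=draw('top',t,calibration('top'),(.5655,.0125,-.4),.13,.056,.076)
o2=cv2.resize(jj[150:250,250:345],(342,360),interpolation=cv2.INTER_CUBIC); cv2.imwrite('pics/w9d.png',np.hstack([o,o2]))
E
```

```text
t 24.05 pos [0.5824 0.266  0.2786] yaw 137.90 tilt [-0.0017 -0.0009] F [ 0.4 -0.9 -0.6] w 0.0880 j [  14.    17.    79.4   -0.    83.7 -123.9] cmd [  0.584    0.266    0.28   138.0236]
driver wrist mask rect 597 287 132 58 52.8 conf 0.77
wrist pose [0.5967 0.2871] yaw 52.24 n 100 side resid mm {'x': 0.13, 'X': 0.34, 'y': -0.11, 'Y': -0.08} mad 0.43
wrist pose [0.5967 0.2871] yaw 52.16 n 100 side resid mm {'x': 0.23, 'X': 0.27, 'y': -0.24, 'Y': -0.22} mad 0.49
driver top mask rect 594 284 135 57 52.2 conf 0.94
top pose [0.595  0.2843] yaw 51.89 n 100 side resid mm {'x': -1.7, 'X': -1.53, 'y': -0.01, 'Y': -1.45} mad 1.52
top pose [0.5641 0.0127] yaw -0.92 n 100 side resid mm {'x': -0.71, 'X': -1.28, 'y': -0.77, 'Y': -0.96} mad 1.20
```

```bash
python3 - <<'E'
from h import *
rows((.5963,.2864,.07,142.1),(.5963,.2864,.002,142.1))
E
```

```text
row [0.21, -0.0234, 0.0045] wx -0.071 | dist 0.211 -> n 4.2, rot n 0.5
row [0.278, -0.0234, 0.0045] wx -0.071 | dist 0.279 -> n 5.6, rot n 0.5
```

Call:
apply_moves:
  motion:
    - [[0,0.04,-0.012,0.002,-0.04,0,0],[0,0.085,-0.0234,0.0045,-0.071,0,0],[0,0.13,-0.0234,0.0045,-0.071,0,0],[0,0.175,-0.0234,0.0045,-0.071,0,0],[0,0.215,-0.0234,0.0045,-0.071,0,0],[0,0.245,-0.0234,0.0045,-0.071,0,0],[0,0.265,-0.0234,0.0045,-0.071,0,0],[0,0.275,-0.0234,0.0045,-0.071,0,0],[0,0.278,-0.0234,0.0045,-0.071,0,0],[1,0.278,-0.0234,0.0045,-0.071,0,0]]
  squeeze: 35

```text
time_s: 25.25
position: [0.5956, 0.2874, 0.0023]
tool_rot: [[0.001, -0.615, -0.789], [0.0, -0.789, 0.615], [-1.0, -0.001, -0.0]]
contact_force: [0.1, 1.4, -0.1]
gripper_width: 0.0822
```

Call:
apply_moves:
  motion:
    - [[1,0,0,0,0,0,0],[1,0,0,0,0,0,0],[1,0,0,0,0,0,0],[1,0,0,0,0,0,0],[1,0,0,0,0,0,0],[1,0,0,0,0,0,0],[1,-0.03,0,0,0,0,0],[1,-0.07,0,0,0,0,0],[1,-0.115,0,0,0,0,0],[1,-0.155,0,0,0,0,0]]

```text
time_s: 26.25
position: [0.5947, 0.2874, 0.158]
tool_rot: [[-0.001, -0.614, -0.789], [-0.0, -0.789, 0.614], [-1.0, 0.001, 0.0]]
contact_force: [-0.2, 0.8, -1.2]
gripper_width: 0.0555
```

```bash
python3 - <<'E'
from h import *
p=cmd(); p[2]=.157; json.dump(p,open('cmd.json','w')); st()
rows((.5673,.0132,.157,89.65),(.5673,.0132,.125,89.65))
E
```

```text
t 26.25 pos [0.5947 0.2874 0.158 ] yaw 142.10 tilt [-0.0005 -0.0002] F [-0.2  0.8 -1.2] w 0.0555 j [  15.5   25.3   82.7   -0.    72.1 -126.6] cmd [  0.5963   0.2864   0.157  142.0916]
row [-0.0, 0.2334, -0.145] wx 0.915 | dist 0.275 -> n 5.5, rot n 6.1
row [0.032, 0.2334, -0.145] wx 0.915 | dist 0.277 -> n 5.5, rot n 6.1
```

Call:
apply_moves:
  motion:
    - [[1,0,0.012,-0.007,0.1,0,0],[1,0,0.037,-0.023,0.21,0,0],[1,0,0.07,-0.043,0.32,0,0],[1,0,0.105,-0.065,0.43,0,0],[1,0,0.14,-0.087,0.54,0,0],[1,0,0.173,-0.107,0.65,0,0],[1,0,0.2,-0.124,0.76,0,0],[1,0,0.221,-0.137,0.86,0,0],[1,0,0.2334,-0.145,0.915,0,0],[1,0.01,0.2334,-0.145,0.915,0,0]]

```text
time_s: 27.25
position: [0.567, 0.0127, 0.1475]
tool_rot: [[0.003, -1.0, 0.008], [-0.001, 0.008, 1.0], [-1.0, -0.003, -0.001]]
contact_force: [1.8, 0.2, -1.1]
gripper_width: 0.0559
```

Call:
apply_moves:
  motion:
    - [[1,0.012,0,0,0,0,0],[1,0.012,0,0,0,0,0],[1,0.012,0,0,0,0,0]]

```text
time_s: 27.55
position: [0.5655, 0.0156, 0.1336]
tool_rot: [[-0.002, -1.0, 0.003], [0.001, 0.003, 1.0], [-1.0, 0.002, 0.001]]
contact_force: [-0.2, 0.3, -2.1]
gripper_width: 0.0557
```

```bash
python3 - <<'E'
from h import *
json.dump([.5673,.0132,.135,89.666],open('cmd.json','w')); s=st(); c=calibration('wrist'); im=camera('wrist'); save(im,'w10.png'); np.save('c10.npy',c,allow_pickle=True)
zt=.135-.002+.020
fitrect('wrist',im,c,(.5668,.0132,-.4),.13,.056,zt,rad=6,sides='xyY',lo=.6); fitrect('wrist',im,c,(.5668,.0132,-.4),.18,.14,.012,rad=6,sides='xyY')
P=(.5673,.0132,-.35); o=im[:,:,::-1]
for L,W,z in((.18,.14,.012),(.13,.056,zt)): o=draw('wrist',o[:,:,::-1],c,P,L,W,z)
A=cv2.resize(o[50:290,160:480],(480,360),interpolation=cv2.INTER_CUBIC)
B=cv2.imread('pics/w9d.png')[:, :420]; cv2.imwrite('pics/w10d.png',np.hstack([A,cv2.resize(B,(320,274)) if 0 else np.vstack([cv2.resize(B,(320,274)),np.zeros((86,320,3),np.uint8)])]))
E
```

```text
t 27.55 pos [0.5655 0.0156 0.1336] yaw 89.80 tilt [-0.002   0.0006] F [-0.2  0.3 -2.1] w 0.0557 j [ -10.4   15.9   98.4    0.    65.8 -100.2] cmd [5.6730e-01 1.3200e-02 1.3500e-01 8.9666e+01]
wrist pose [0.5671 0.0152] yaw -0.43 n 67 side resid mm {'x': 0.24, 'y': 1.25, 'Y': 0.76} mad 1.01
wrist pose [0.5677 0.013 ] yaw -0.34 n 63 side resid mm {'x': 0.01, 'y': 0.29, 'Y': 0.25} mad 0.26
```

Call:
apply_moves:
  motion:
    - [[1,0.008,-0.0004,0,0,0,0],[1,0.016,-0.0004,0,0,0,0],[1,0.024,-0.0004,0,0,0,0],[1,0.032,-0.0004,0,0,0,0],[1,0.04,-0.0004,0,0,0,0],[1,0.047,-0.0004,0,0,0,0],[1,0.052,-0.0004,0,0,0,0],[1,0.054,-0.0004,0,0,0,0]]

```text
time_s: 28.4
position: [0.5661, 0.0143, 0.0799]
tool_rot: [[-0.001, -1.0, 0.006], [0.0, 0.006, 1.0], [-1.0, 0.001, 0.0]]
contact_force: [0.5, -0.4, -1.2]
gripper_width: 0.0558
```

Call:
apply_moves:
  motion:
    - [[1,0.0015,0,0,0,0,0],[1,0.0025,0,0,0,0,0],[1,0.003,0,0,0,0,0]]

```text
time_s: 28.7
position: [0.5667, 0.0143, 0.0786]
tool_rot: [[0.0, -1.0, 0.006], [-0.0, 0.006, 1.0], [-1.0, -0.0, -0.0]]
contact_force: [-5.0, -0.1, 7.7]
gripper_width: 0.0559
```

Contact comes at the expected height (TCP 0.0786, 0.078 expected). Next I release and retreat clear to check.

Call:
apply_moves:
  motion:
    - [[0,0,0,0,0,0,0],[0,0,0,0,0,0,0],[0,0,0,0,0,0,0],[0,-0.002,0,0,0,0,0],[0,-0.03,0,0,0,0,0],[0,-0.07,0,0,0,0,0],[0,-0.11,0.02,0,0,0,0],[0,-0.15,0.06,0,0,0,0],[0,-0.18,0.1,0,0,0,0],[0,-0.2,0.13,0,0,0,0]]

```text
time_s: 29.7
position: [0.4354, 0.0151, 0.2797]
tool_rot: [[0.002, -1.0, 0.006], [-0.001, 0.006, 1.0], [-1.0, -0.002, -0.001]]
contact_force: [-0.3, 0.7, 0.9]
gripper_width: 0.0882
```

Call:
apply_moves:
  motion:
    - [[0,-0.02,0.02,0.05,0,0,0],[0,-0.02,0.02,0.1,0,0,0],[0,-0.02,0.02,0.15,0,0,0],[0,-0.02,0.02,0.2,0,0,0],[0,-0.02,0.02,0.2,0,0,0]]

```text
time_s: 30.2
position: [0.4167, 0.2196, 0.2982]
tool_rot: [[0.001, -1.0, 0.0], [0.002, 0.0, 1.0], [-1.0, -0.001, 0.002]]
contact_force: [0.4, -0.7, -0.7]
gripper_width: 0.0886
```

```bash
python3 - <<'E'
from h import *
st(); a=camera('top'); save(a,'t11.png'); b=camera('scene'); save(b,'s11.png')
ct=calibration('top'); fitrect('top',a,ct,(.5655,.012,-.4),.13,.056,.096,rad=5)
for t,n in(('iron','top'),('tin','top'),('oldboard','top'),('driver','top'),('driver','scene'),('scraper','scene')): print(t,n,[(np.round(d['xyz'],3).tolist(),round(d['confidence'],2)) for d in look_for(t,n)[:3]])
A=cv2.resize(a[150:250,250:350,::-1],(390,390),interpolation=cv2.INTER_CUBIC);B=cv2.resize(b[110:250,280:420,::-1],(390,390),interpolation=cv2.INTER_CUBIC)
cv2.imwrite('pics/m11.png',np.hstack([A,B]))
E
```

```text
t 30.20 pos [0.4167 0.2196 0.2982] yaw 89.98 tilt [0.0008 0.0018] F [ 0.4 -0.7 -0.7] w 0.0886 j [ 1.320e+01 -6.200e+00  1.022e+02  1.000e-01  8.390e+01 -7.670e+01] cmd [5.6730e-01 1.3200e-02 1.3500e-01 8.9666e+01]
top pose [0.5645 0.0119] yaw -2.26 n 98 side resid mm {'x': 0.49, 'X': 1.26, 'y': -0.51, 'Y': -0.99} mad 1.01
iron top [([0.736, 0.135, 0.074], 0.93)]
tin top [([0.731, -0.233, 0.031], 0.67)]
oldboard top [([0.514, -0.486, 0.004], 0.91)]
driver top [([0.564, 0.017, 0.096], 0.61)]
driver scene [([0.574, 0.002, 0.102], 0.86), ([0.526, -0.489, 0.002], 0.63)]
scraper scene [([0.382, 0.078, 0.05], 0.77), ([0.466, 0.19, 0.029], 0.6), ([0.449, 0.377, 0.031], 0.5)]
```

View pics/m11.png

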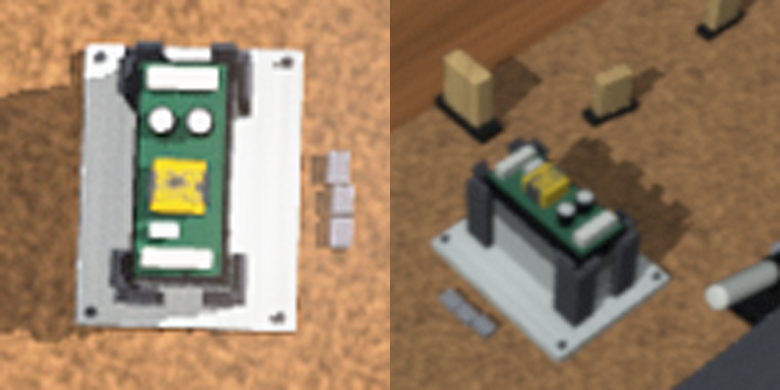

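```bash
python3 -c "
from cell import order; print(order.job_done())"
```

```text
the job is handed in; nothing more can be done
None
```

The job is done and handed in at about 30.6 s of the 72 s allowed.

**What I did**
- I picked out the full-size scraper from the three by measuring it: the foot came to about 75 mm and the grip top to about 74 mm, against 76 and 78 mm given.
- I swept the three offcuts off the plate in one pass along the jig's -y. I then stood the scraper upright at about (0.37, 0.08), clear of the jig.
- I lowered the heat sink, spacer and driver in turn. Each made contact within about 1 mm of the expected height, and the wrist force stayed below about 10 N.

**What the last checks showed**
- **Stack:** the last top and scene pictures show the stack seated between the angles, with the circuit board upwards. The driver's measured height was 0.096 to 0.102 m, where 0.096 m or more is expected.
- **Offcuts and scraper:** the offcuts lie on the bench at about y = -0.08 and the scraper stands upright.
- **Bystanders:** the iron, tin and old board read within about 4 mm of their starting positions, which is the networks' own accuracy.
- **Robot:** it ended clear of everything.

**Checks that disagreed**
- The wrist and top cameras disagreed by 1 to 3 mm throughout, so I used the wrist camera for picking and placing; for the driver I shaded it a little towards the top view.
- The measured tool position differed from the commanded one by about 1.5 mm.
- The last rectangle fit on the driver in the low-resolution top picture gave a yaw of -2.3°, against about -0.4° for the jig. I put that down to the dark tray against dark angles. The pocket's 2 to 3 mm of play, the contact heights and the picture all suggest the driver is square, but I did not measure it more finely.

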